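# Tip a galvanised pail bottom-up on the painting rack

## Task

Turn the galvanised pail upside down on the wooden painting rack so that its bottom can be painted: finish with it standing mouth-down across both rails, slid along right up against the rack's end stop, and let go. It must not fall off the rack on the way, and the bottles, jar, tin, mug and brush around it must stay where they are.

Things in the scene. Friction and masses are not known exactly. Their poses are not given: they have to be found in the camera images.
- pail: Loose galvanised steel pail (0.2 to 0.45 kg), starting mouth-up on the open end of the rack. 120 high, tapered: outside diameter 88 at its bottom and 110 at the rim, walls and bottom 4 thick, no handle; too wide to grip across. Origin: centre of its underside; z axis points from the bottom to the mouth (up when mouth-up).
- pail_mid (a point): centre of the pail, on its axis, 60 from the bottom and from the rim
- pail_rim (a point): centre of the pail's mouth, on its axis, in the plane of the rim
- rack: Wooden painting rack fixed to the table: two parallel rails 30 wide, 430 long, 50 high, 60 apart (clear gap), along its x axis from x=-215 to +215. Origin on the table, midway between the rails, at mid-length; z up; x points from the open end to the end stop. A pail lying along the rails sinks 8 to 12 into the gap and cannot roll off. A tie 20 high joins the rails at x=-200.
- bar (a point): Middle of the top edge of the near face of the cross bar that fills the gap between the rails (rack x=45, z=50), 20 thick, flush with the rail tops. Things standing on the rails slide over it, but the sunken rim of a pail lying on its side, mouth towards the stop, catches on it, so that pushing high on the pail's bottom tips it over the bar.
- stop (a point): Middle of the end stop's face that looks towards the open end (rack x=200), at rail-top height (z=50). The stop is an upright board across the rack's end, 140 wide, 18 thick, rising 35 above the rails.
- bottle_a: bystander: slim upright paint bottle, 40 dia x 120 high; origin at the centre of its underside
- bottle_b: bystander: upright paint bottle, 48 dia x 140 high; origin at the centre of its underside
- jar: bystander: low glass jar with a metal lid, 60 dia x 60 high; origin at the centre of its underside
- tin: bystander: closed metal tin, 72 dia x 85 high; origin at the centre of its underside
- mug: bystander: white mug holding three brushes, 72 dia, mug 95 high, brushes to 180; origin at the centre of its underside
- brush: bystander: paint brush lying on the table on the robot's side of the rack, 190 long; origin at the middle of its underside
Mind the look-alikes: they are no part of the job. What is shaped like the pail but green or orange is not meant.

How it is judged:
At the end, for the whole second after the job is handed in: The pail stands still and level, mouth-down (within 0.09 rad) on both rails (centre within 18 mm of the rack's centre line), its rim within 8 mm of the end stop (angle between pail's own z axis and vertical above 3.05 rad and z of pail_mid in the frame of rack between 0.105 and 0.115 m and x of pail_mid in the frame of rack between 0.137 and 0.149 m and y of pail_mid in the frame of rack between -0.018 and 0.018 m and linear speed of pail below 0.02 m/s); the robot touches nothing.
It fails at once if the pail falls off the rack (height (world z) of pail_mid below 0.065 m).
It fails at once if a bottle, the jar, the tin, the mug or the brush is moved more than 25 mm (distance of any of bottle_a, bottle_b, jar, tin, mug, brush from where it was at the start of the episode above 0.025 m).
It also fails if it takes over 64 s, if anything falls off the work surface, if the arm or the gripper's body presses on something with over 40 N, if the wrist force passes 120 N, or if a joint passes its speed limit or range.

## Robot

A 6-joint arm with a two-finger parallel gripper is mounted at the origin on the work surface. World frame = base frame: x ahead of the robot, y to its left, z up, the work surface at z = 0. Lengths are in m, angles in rad, forces in N, time in s.
With the tool pointing down it reaches from about 0.375 to 0.9 m from the base axis. Payload 3.1 kg.
Tool frame: the origin (TCP) lies at the very end of the fingers, on their centre line; the grasp point (between the pads) lies 19 mm behind it (manip.grasp_offset is the distance from the TCP to the grasp point, in m); z points along the fingers, y is the line along which they close (so a half turn about z gives the same grasp; the last joint's range is limited). The gripper opens to 87 mm and grips with 3 to 60 N. Pads are 19 mm wide; open, the fingers measure 117 mm over their backs; the gripper's body (75 mm by 190 mm) begins 51 mm behind the grasp point.
Start: joints at [1.024, 0.527, 1.433, -0, 1.181, -0.178], TCP at [0.225, 0.583, 0.202] pointing down, gripper open.
Joint ranges: [-3.08, 3.08], [-0.75, 2.2], [0.22, 2.44], [-1.43, 4.57], [0, 2.65], [-2.85, 2.85]. Speed limits (rad/s): [2.79, 2.79, 3.14, 3.14, 3.14, 3.14].

## Interface

Orientations are given as a unit quaternion [w, x, y, z].
In Python, from bench import manip, vision, ticket gives the robot as it stands.
- The arm moves only by the tool send_rows, never from a script. Its argument "commands" is a list of rows, each an object with "offset": the shift along the world's x, y, z in m, a list of three; "spin": the turn about the world's z in degrees; "hand": the opening, from 0 (shut) to 1 (fully open). A call has 1 to 8 rows; each row is the pose to reach, as a shift and turn from the pose commanded when the call began; what a row does not reach only later rows make up. A row lasts 1/10 s, in which the tool goes at most 50 mm and 8.59 degrees, less where a joint would pass 70% of its speed; a pose out of reach is approached as far as the arm can. A call with a gripper value outside its range is refused whole. The fingers move at their own pace and stop on an object; "force" is the grip in N (left out, the last holds). Time passes only in rows, so rows that repeat a pose let the fingers close. It gives the time, the measured TCP pose, the force, the opening and the grip force at its end, in the units of the state.
- manip.get_state(): the state, without advancing time (a new reading comes with each control period).
- vision.snapshot(name): name is "side" or "top"; returns a dict with "pixels" (420x560x3 uint8, blue, green, red), "depth" (420x560 float32, m along the optical axis (not along the pixel's ray), 0 where there is no reading), "intrinsics" (3x3 intrinsics, pixels), "extrinsics" (4x4, takes a point from camera to world coordinates). Camera axes: x right, y up, looking along -z (the intrinsics and any distortion apply to the point x, -y, -z); pixel columns grow to the right and rows downward; lengths in m; the calibration is good to about 2 mm. A picture is of the moment at which its call begins.
- ticket.finish_job(): hands the job in; it is judged then, once.
Trained networks look in a picture, given as the dict that the camera call returned (one of the last four; its "shot" number tells which), for a name from the list of things; names that differ only in an ending like _2 or _b are one class to them, and where a whole thing is asked for, a point or a joint stands for the part that bears it (a point fixed in the world has none). Each returns a list of dicts, best first, with "confidence" (0 to 1); they miss things now and then, are a little off and sometimes report something else, mostly with a low value. They report only what shows in the picture. A call takes as long as a camera call. They do not tell look-alikes from the thing itself.
- vision.outline_of(target, picture): "mask" (420x560 bool, what is visible of it) and "xy" ([column, row] in pixels, amid what is visible of it).
The state is a dict: "clock": time; "q": joint angles; "joint_velocities": joint speeds; "joint_efforts": joint torques, N m; "position": TCP position; "tool_rot": TCP orientation; "force": force on the tool from outside, world axes, zero at the start; "wrist_torque": the same for the moment, N m; "gripper_width": finger opening in m; "finger_force": force on a finger pad.
Only numpy, scipy, OpenCV 4.12 (cv2) and the standard library are available. Lean on these libraries where they do the work, as an engineer would, in place of code of your own. Each camera call takes 0.05 s, during which the arm holds its last target. There are 200 camera calls.

## Working session

There is one attempt and no reset: what is moved stays moved. The work goes in short steps, Python scripts to look and compute and a tool call to move; the robot and the scene stay as the last step left them, time stands still between calls to the robot, and variables do not carry over. Pictures are saved under pics/ and viewed, at most 10 in all, crops included, and the job is handed in when it is done.

Besides the shell and the picture viewer there is one more tool, called after ">>>" as name(argument=value, ...), one argument or row to a line, values as JSON. send_rows: Moves the arm, as the interface text tells. Its arguments: {"type":"object","properties":{"commands":{"type":"array"},"force":{"type":"number"}},"required":["commands"]}

```bash
mkdir -p pics
cat > h.py <<'E'
import numpy as np, cv2
from bench import manip, vision, ticket
def cloud(s):
    d=s["depth"];K=np.array(s["intrinsics"]);E=np.array(s["extrinsics"])
    v,u=np.mgrid[:d.shape[0],:d.shape[1]]
    x=(u-K[0,2])/K[0,0]*d;y=(v-K[1,2])/K[1,1]*d
    P=np.stack([x,-y,-d,np.ones_like(d)],-1)@E.T
    P=P[...,:3];P[d<=0]=np.nan
    return P
E
python3 - <<'E'
from h import *
a=vision.snapshot("side");b=vision.snapshot("top")
for n,s in(("side",a),("top",b)):
    cv2.imwrite(f"pics/{n}0.png",s["pixels"]);P=cloud(s)
    print(n,np.round(np.array(s["extrinsics"]),2).tolist())
    for t in["pail","rack","bottle_a","jar","tin","mug","brush"]:
        for r in vision.outline_of(t,s)[:4]:
            q=P[r["mask"]];q=q[~np.isnan(q[:,0])]
            print(t,round(r["confidence"],2),np.round(r["xy"]),np.round(np.percentile(q,[2,50,98],axis=0),3).tolist())
print(manip.get_state()["tool_rot"],manip.get_state()["clock"])
E
```

```text
side [[-0.97, 0.17, -0.15, 0.4], [-0.23, -0.72, 0.66, 0.68], [-0.0, 0.68, 0.74, 0.86], [0.0, 0.0, 0.0, 1.0]]
pail 0.95 [278. 111.] [[0.559, -0.367, 0.056], [0.618, -0.35, 0.101], [0.659, -0.261, 0.123]]
pail 0.69 [285. 152.] [[0.516, -0.19, 0.051], [0.564, -0.115, 0.132], [0.614, -0.083, 0.172]]
pail 0.64 [252. 252.] [[0.507, -0.168, 0.006], [0.577, 0.095, 0.051], [0.647, 0.224, 0.087]]
rack 0.9 [256. 252.] [[0.507, -0.168, 0.004], [0.578, 0.096, 0.051], [0.648, 0.224, 0.087]]
bottle_a 0.9 [225. 182.] [[0.681, -0.128, 0.0], [0.696, -0.073, 0.062], [0.74, -0.063, 0.122]]
bottle_a 0.88 [198. 217.] [[0.69, 0.031, 0.005], [0.707, 0.056, 0.078], [0.732, 0.067, 0.142]]
jar 0.59 [323. 262.] [[0.413, 0.055, 0.007], [0.438, 0.089, 0.056], [0.468, 0.105, 0.064]]
tin 0.68 [186. 337.] [[0.611, 0.289, 0.009], [0.638, 0.33, 0.084], [0.674, 0.352, 0.088]]
mug 0.72 [306. 304.] [[0.411, 0.172, 0.005], [0.441, 0.209, 0.072], [0.476, 0.24, 0.183]]
brush 0.59 [320. 219.] [[0.443, -0.158, 0.011], [0.463, -0.046, 0.019], [0.479, 0.017, 0.024]]
top [[0.01, 0.99, -0.1, 0.44], [-1.0, 0.01, -0.01, 0.03], [-0.
[... 335 characters left out ...]
273. 209.] [[0.506, -0.189, 0.017], [0.56, 0.06, 0.05], [0.641, 0.214, 0.086]]
bottle_a 0.84 [331. 156.] [[0.679, -0.099, 0.018], [0.69, -0.081, 0.08], [0.707, -0.066, 0.122]]
bottle_a 0.78 [282. 148.] [[0.689, 0.019, 0.008], [0.702, 0.04, 0.093], [0.724, 0.064, 0.141]]
jar 0.76 [266. 261.] [[0.414, 0.049, 0.03], [0.438, 0.075, 0.06], [0.464, 0.099, 0.063]]
tin 0.56 [171. 173.] [[0.61, 0.28, 0.019], [0.64, 0.307, 0.083], [0.673, 0.342, 0.088]]
mug 0.97 [213. 259.] [[0.409, 0.17, -0.0], [0.441, 0.209, 0.055], [0.475, 0.238, 0.184]]
brush 0.86 [319. 250.] [[0.442, -0.165, 0.01], [0.462, -0.057, 0.018], [0.479, 0.013, 0.023]]
[ 1.36523792e-05  1.82861155e-01  9.83138748e-01 -6.05287727e-06] 0.8
```

View pics/side0.png

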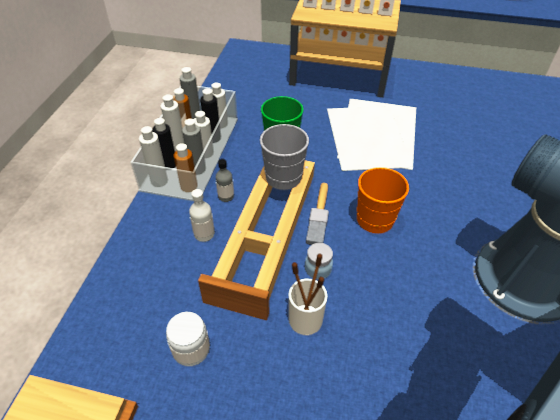

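View pics/top0.png

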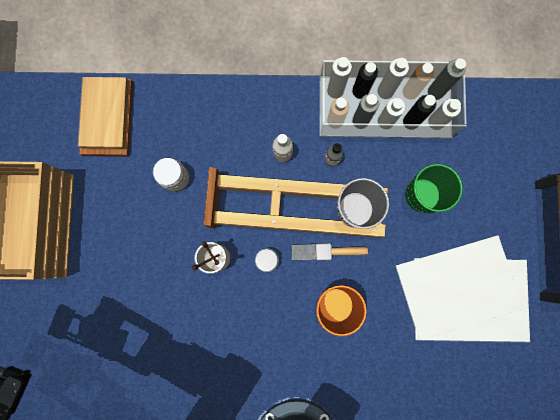

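Run:
```python
from h import *
from scipy.optimize import least_squares
out=[]
for n in("side","top"):
    s=vision.snapshot(n);P=cloud(s)
    r=[r for r in vision.outline_of("rack",s)][0]
    q=P[r["mask"]];q=q[~np.isnan(q[:,0])]
    q1=q[(abs(q[:,2]-.05)<.006)]
    rect=cv2.minAreaRect((q1[:,:2]*1000).astype(np.float32)); print(n,"rails",rect,q1[:,2].mean())
    st=q[(q[:,2]>.078)];print("stop",cv2.minAreaRect((st[:,:2]*1000).astype(np.float32)))
    for r in vision.outline_of("pail",s):
        q=P[r["mask"]];q=q[~np.isnan(q[:,0])]
        if abs(np.median(q[:,1])+.13)<.04 and abs(np.median(q[:,0])-.565)<.05:
            t=q[(abs(q[:,2]-np.percentile(q[:,2],95))<.006)]
            f=lambda p:np.hypot(t[:,0]-p[0],t[:,1]-p[1])-p[2]
            o=least_squares(f,[.565,-.13,.054],loss="soft_l1",f_scale=.002).x
            print("pail rim",o,np.median(t[:,2]),len(t))
            m=r["mask"];ys,xs=np.where(m)
            c=s["pixels"][ys.min()-40:ys.max()+40,xs.min()-60:xs.max()+60]
            cv2.imwrite(f"pics/crop_{n}.png",cv2.resize(c,None,fx=3,fy=3))
            if 0: pass
```

```text
side rails ((575.3451538085938, 5.664886474609375), (433.7048034667969, 138.03346252441406), 86.75218963623047) 0.05096874456800752
stop ((573.352294921875, 56.6971435546875), (335.5260314941406, 138.92166137695312), 84.87830352783203)
pail rim [ 0.56504813 -0.13455287  0.05255353] 0.1701773329502303 343
top rails ((573.8314819335938, 3.6591644287109375), (425.7417297363281, 131.11395263671875), 87.55575561523438) 0.04958677070771606
stop ((583.7042846679688, 47.400421142578125), (351.3387145996094, 138.8109588623047), 88.97530364990234)
pail rim [ 0.5635498  -0.13562289  0.05265337] 0.1693065586493207 364
```

Side view: the grey pail stands at (285,152) on the rack's open end. The rack runs to its stop at (235,295). Top view: the grey pail is at (363,203) and the stop at (211,197). The candidates are grey (363,203), green (438,188) and orange (341,308) in the top view. Only the grey one is bare metal and on the rack, so that's the one meant. I'll confirm it in a crop and fit the rack's axis.

View pics/crop_side.png

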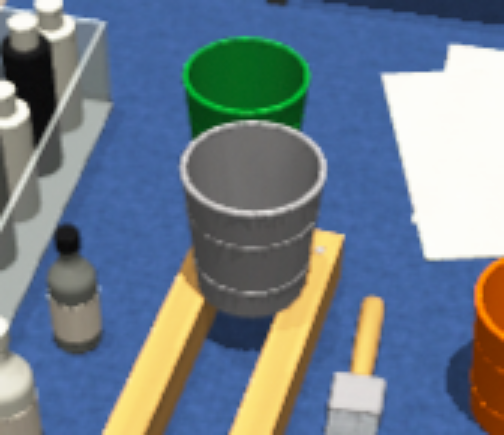

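Run:
```python
from h import *
for n in("side","top"):
    s=vision.snapshot(n);P=cloud(s)
    q=P.reshape(-1,3);q=q[~np.isnan(q[:,0])]
    q=q[(q[:,0]>.48)&(q[:,0]<.66)&(q[:,1]>-.04)&(q[:,1]<.25)]
    r=q[(abs(q[:,2]-.05)<.004)&(q[:,1]<.18)&(abs(q[:,1]-.05)>.03)]
    L=r[r[:,0]<.575];H=r[r[:,0]>.575]
    a=np.polyfit(L[:,1],L[:,0],1);b=np.polyfit(H[:,1],H[:,0],1)
    st=q[(q[:,2]>.072)&(q[:,1]>.15)&(q[:,2]<.1)]
    print(n,"near rail",a,"far",b,"mid x at y=-.135,0,.2",[round((np.polyval(a,y)+np.polyval(b,y))/2,4) for y in(-.135,0,.2)])
    print("stop",cv2.minAreaRect((st[:,:2]*1000).astype(np.float32)),np.percentile(st[:,1],[1,99]),st[:,2].max())
```

```text
side near rail [0.06588154 0.52853413] far [0.0668422 0.6183587] mid x at y=-.135,0,.2 [np.float64(0.5645), np.float64(0.5734), np.float64(0.5867)]
stop ((587.6275024414062, 212.42408752441406), (20.38590431213379, 139.13026428222656), 86.08148956298828) [0.20105978 0.22497143] 0.0902845305311224
top near rail [0.06709254 0.52766098] far [0.06700526 0.61749737] mid x at y=-.135,0,.2 [np.float64(0.5635), np.float64(0.5726), np.float64(0.586)]
stop ((586.6288452148438, 211.0560760498047), (18.959999084472656, 139.2886962890625), 86.11017608642578) [0.19858609 0.22266095] 0.09040209499504503
```

The crop shows the grey pail mouth-up on the rails, with the green one on the table behind it. I'll move over and behind it, with the closing line across the rack.

>>> send_rows(
  commands=[
    {"offset": [0.0, -0.01, 0.05], "spin": -8, "hand": 0.6},
    {"offset": [0.02, -0.04, 0.088], "spin": -16, "hand": 0.6},
    {"offset": [0.04, -0.085, 0.1], "spin": -24, "hand": 0.6},
    {"offset": [0.057, -0.13, 0.1], "spin": -32, "hand": 0.6},
    {"offset": [0.074, -0.175, 0.1], "spin": -40, "hand": 0.6},
    {"offset": [0.091, -0.22, 0.1], "spin": -48, "hand": 0.6},
    {"offset": [0.108, -0.265, 0.1], "spin": -56, "hand": 0.6},
    {"offset": [0.125, -0.31, 0.1], "spin": -64, "hand": 0.6},
  ],
  force=20,
)

```text
clock: 2.0
position: [0.35, 0.2715, 0.3021]
tool_rot: [0.0, 0.678, 0.735, 0.0]
force: [0.9, -0.2, -0.6]
gripper_width: 0.0523
finger_force: 0.0
```

>>> send_rows(
  commands=[
    {"offset": [0.018, -0.045, 0], "spin": -8.7, "hand": 0.6},
    {"offset": [0.036, -0.09, 0], "spin": -8.7, "hand": 0.6},
    {"offset": [0.054, -0.135, 0], "spin": -8.7, "hand": 0.6},
    {"offset": [0.072, -0.18, 0], "spin": -8.7, "hand": 0.6},
    {"offset": [0.09, -0.225, 0], "spin": -8.7, "hand": 0.6},
    {"offset": [0.108, -0.27, 0], "spin": -8.7, "hand": 0.6},
    {"offset": [0.126, -0.315, 0], "spin": -8.7, "hand": 0.6},
    {"offset": [0.144, -0.36, 0], "spin": -8.7, "hand": 0.6},
  ],
)

```text
clock: 2.8
position: [0.4941, -0.0889, 0.3021]
tool_rot: [0.0, 0.73, 0.683, 0.0]
force: [1.4, 0.4, 0.1]
gripper_width: 0.052
finger_force: 0.0
```

>>> send_rows(
  commands=[
    {"offset": [0.016, -0.042, 0], "spin": 0, "hand": 0.6},
    {"offset": [0.032, -0.084, 0], "spin": 0, "hand": 0.6},
    {"offset": [0.047, -0.126, 0], "spin": 0, "hand": 0.6},
    {"offset": [0.062, -0.168, 0], "spin": 0, "hand": 0.6},
    {"offset": [0.062, -0.168, -0.048], "spin": 0, "hand": 0.6},
    {"offset": [0.062, -0.168, -0.096], "spin": 0, "hand": 0.6},
    {"offset": [0.062, -0.168, -0.144], "spin": 0, "hand": 0.6},
    {"offset": [0.062, -0.168, -0.152], "spin": 0, "hand": 0.6},
  ],
)

```text
clock: 3.6
position: [0.5515, -0.2523, 0.144]
tool_rot: [-0.006, 0.73, 0.683, -0.001]
force: [-0.3, 0.2, 0.8]
gripper_width: 0.0522
finger_force: 0.0
```

>>> send_rows(
  commands=[
    {"offset": [0.002, 0.03, 0], "spin": 0, "hand": 0.6},
    {"offset": [0.003, 0.048, 0], "spin": 0, "hand": 0.6},
    {"offset": [0.004, 0.056, 0], "spin": 0, "hand": 0.6},
    {"offset": [0.004, 0.064, 0], "spin": 0, "hand": 0.6},
    {"offset": [0.005, 0.072, 0], "spin": 0, "hand": 0.6},
    {"offset": [0.005, 0.08, 0], "spin": 0, "hand": 0.6},
  ],
)

```text
clock: 4.2
position: [0.5612, -0.1748, 0.1506]
tool_rot: [0.001, 0.73, 0.683, 0.0]
force: [-0.3, 0.2, -0.1]
gripper_width: 0.0521
finger_force: 0.0
```

```bash
cat >> h.py <<'E'
U=np.array([.0665,.998]);O=np.array([.573,.003])
def rackpts(n,name,lo=.045):
    s=vision.snapshot(n);P=cloud(s);cv2.imwrite(f"pics/{name}.png",s["pixels"][40:340,120:460])
    q=P.reshape(-1,3);k=~np.isnan(q[:,0]);c=s["pixels"].reshape(-1,3)[k].astype(int);q=q[k]
    g=(c.max(1)-c.min(1))<40   # grey
    d=q[:,:2]-O;rx=d@U;ry=d@np.array([-U[1],U[0]])
    R=np.c_[rx,ry,q[:,2]][g]
    return R[(abs(R[:,0])<.215)&(abs(R[:,1])<.08)&(R[:,2]>lo)&(R[:,2]<.25)]
E
python3 - <<'E'
from h import *
for n in("side","top"):
    R=rackpts(n,n+"1",.056);print(n,np.round(np.percentile(R,[1,50,99],axis=0),3).tolist(),len(R))
E
```

```text
side [[-0.191, -0.052, 0.059], [-0.131, -0.002, 0.138], [-0.085, 0.05, 0.235]] 2730
top [[-0.17, -0.065, 0.056], [-0.123, -0.035, 0.111], [0.2, 0.063, 0.245]] 842
```

View pics/side1.png

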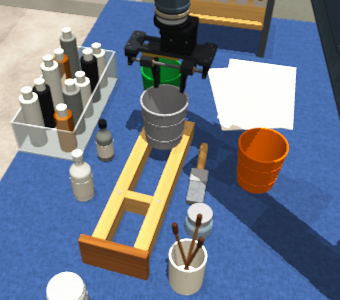

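The pail is upright at (165,115) in the crop, with the fingers just behind its rim. I'll push on.

>>> send_rows(
  commands=[
    {"offset": [0.0005, 0.007, 0.001], "spin": 0, "hand": 0.6},
    {"offset": [0.001, 0.014, 0.002], "spin": 0, "hand": 0.6},
    {"offset": [0.0015, 0.021, 0.004], "spin": 0, "hand": 0.6},
  ],
)

```text
clock: 4.6
position: [0.5621, -0.1534, 0.1538]
tool_rot: [-0.0, 0.73, 0.683, -0.0]
force: [0.1, -1.8, 0.5]
gripper_width: 0.0524
finger_force: 0.0
```

```bash
cat >> h.py <<'E'
def pail(n,tag):
    s=vision.snapshot(n);P=cloud(s);cv2.imwrite(f"pics/{tag}.png",s["pixels"][40:340,120:460])
    for r in vision.outline_of("pail",s):
        q=P[r["mask"]];q=q[~np.isnan(q[:,0])]
        d=q[:,:2]-O;R=np.c_[d@U,d@np.array([-U[1],U[0]]),q[:,2]]
        R=R[R[:,2]>.04]
        if len(R)<50 or abs(np.median(R[:,1]))>.06 or abs(np.median(R[:,0]))>.2: continue
        print(n,round(r["confidence"],2),np.round(r["xy"]),"rack pct1/50/99",np.round(np.percentile(R,[1,50,99],axis=0),3).tolist(),"topmost at",np.round(R[np.argsort(R[:,2])[-15:]].mean(0),3))
E
python3 - <<'E'
from h import *
pail("side","side2");pail("top","top2")
E
```

```text
side 0.81 [283. 156.] rack pct1/50/99 [[-0.19, -0.051, 0.055], [-0.113, -0.0, 0.13], [-0.085, 0.05, 0.172]] topmost at [-0.142 -0.004  0.174]
top 0.95 [348. 201.] rack pct1/50/99 [[-0.146, -0.051, 0.05], [-0.118, -0.021, 0.072], [-0.085, 0.042, 0.172]] topmost at [-0.099 -0.007  0.22 ]
```

Run:
```python
import cv2,numpy as np
a=cv2.imread("pics/side2.png")[60:160,100:240];b=cv2.imread("pics/top2.png")[100:220,160:320]
cv2.imwrite("pics/m2.png",np.hstack([cv2.resize(a,(420,300)),cv2.resize(b,(380,300))]))
```

```text
(no output)
```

View pics/m2.png

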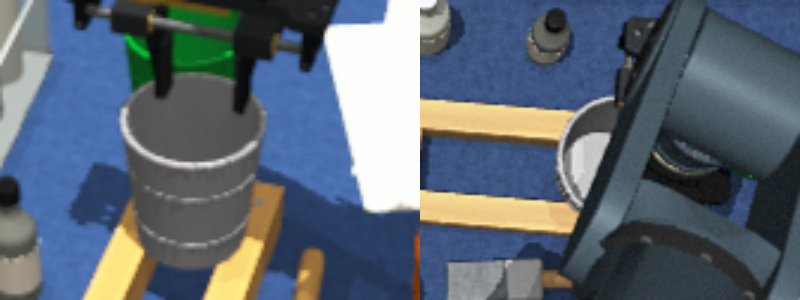

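Run:
```python
from h import *
from scipy.optimize import least_squares
s=vision.snapshot("side");P=cloud(s).reshape(-1,3);c=s["pixels"].reshape(-1,3).astype(int)
d=P[:,:2]-O;R=np.c_[d@U,d@np.array([-U[1],U[0]]),P[:,2]]
k=(abs(R[:,1])<.07)&(R[:,0]<-.05)&(R[:,0]>-.26)
dark=k&(c.max(1)<60)&(R[:,2]>.14)&(R[:,2]<.2)
print("dark",np.round(np.percentile(R[dark],[1,10,50,90,99],axis=0),3).tolist(),dark.sum())
t=R[k&(abs(R[:,2]-.171)<.004)&(c.max(1)>=70)]
o=least_squares(lambda p:np.hypot(t[:,0]-p[0],t[:,1]-p[1])-p[2],[-.14,0,.053],loss="soft_l1",f_scale=.002).x
print("rim",np.round(o,4),np.round(np.percentile(t,[1,99],axis=0),3).tolist())
for lo in(-.2,-.18,-.16,-.14,-.12,-.1):
    m=k&(R[:,0]>lo)&(R[:,0]<lo+.02)&(R[:,2]>.1)&(R[:,2]<.2)&(c.max(1)>=70);print(lo,np.round(np.percentile(R[m,2],99),3) if m.sum() else 0,m.sum())
print(manip.get_state()["position"],manip.get_state()["force"])
```

```text
dark [[-0.186, -0.042, 0.147], [-0.166, -0.033, 0.169], [-0.15, -0.026, 0.187], [-0.147, 0.034, 0.196], [-0.145, 0.035, 0.2]] 95
rim [-0.1382 -0.0012  0.0529] [[-0.193, -0.055, 0.167], [-0.084, 0.053, 0.174]]
-0.2 0.173 474
-0.18 0.187 335
-0.16 0.173 127
-0.14 0.173 106
-0.12 0.172 250
-0.1 0.172 616
[ 0.56228842 -0.15385659  0.153911  ] [ 0.59277288 -0.35686283 -0.1589059 ]
```

The fingertips, at (165,90) and (243,105) in the composite, are inside the mouth. The pail hasn't moved (rim still centred at rack x = -0.138). I'll lift out, shut the hand, go behind again and approach slowly.

>>> send_rows(
  commands=[
    {"offset": [0, 0, 0.03], "spin": 0, "hand": 0.6},
    {"offset": [0, 0, 0.06], "spin": 0, "hand": 0.6},
    {"offset": [-0.003, -0.045, 0.07], "spin": 0, "hand": 0},
    {"offset": [-0.006, -0.09, 0.07], "spin": 0, "hand": 0},
    {"offset": [-0.006, -0.09, 0.07], "spin": 0, "hand": 0},
    {"offset": [-0.006, -0.09, 0.03], "spin": 0, "hand": 0},
    {"offset": [-0.006, -0.09, -0.003], "spin": 0, "hand": 0},
    {"offset": [-0.006, -0.09, -0.003], "spin": 0, "hand": 0},
  ],
)

```text
clock: 5.65
position: [0.5524, -0.2413, 0.1461]
tool_rot: [-0.006, 0.73, 0.683, -0.001]
force: [-1.2, -0.4, -0.3]
gripper_width: 0.0122
finger_force: 0.0
```

>>> send_rows(
  commands=[
    {"offset": [0.001, 0.008, 0], "spin": 0, "hand": 0},
    {"offset": [0.001, 0.016, 0], "spin": 0, "hand": 0},
    {"offset": [0.001, 0.024, 0], "spin": 0, "hand": 0},
    {"offset": [0.002, 0.03, 0], "spin": 0, "hand": 0},
    {"offset": [0.002, 0.035, 0], "spin": 0, "hand": 0},
    {"offset": [0.003, 0.04, 0], "spin": 0, "hand": 0},
    {"offset": [0.003, 0.045, 0], "spin": 0, "hand": 0},
  ],
)

```text
clock: 6.35
position: [0.5594, -0.1984, 0.1511]
tool_rot: [0.0, 0.73, 0.684, 0.0]
force: [0.2, 1.0, -0.1]
gripper_width: 0.0002
finger_force: 0.0
```

```bash
cat >> h.py <<'E'
def rim():
    from scipy.optimize import least_squares
    s=vision.snapshot("side");P=cloud(s).reshape(-1,3);c=s["pixels"].reshape(-1,3).astype(int)
    d=P[:,:2]-O;R=np.c_[d@U,d@np.array([-U[1],U[0]]),P[:,2]]
    k=(abs(R[:,1])<.07)&(abs(R[:,0])<.2)&(c.max(1)>=70)&(c.max(1)-c.min(1)<40)
    for lo in np.arange(-.2,.2,.02):
        m=k&(R[:,0]>lo)&(R[:,0]<lo+.02)&(R[:,2]>.055)&(R[:,2]<.25)
        if m.sum()>5: print(round(lo,2),np.round(np.percentile(R[m,2],[2,98]),3),m.sum(),end="; ")
    st=manip.get_state();p=st["position"];d=np.array(p[:2])-O
    print("\nTCP rx,ry,z",round(d@U,4),round(d@np.array([-U[1],U[0]]),4),round(p[2],4),np.round(st["force"],2),st["clock"])
    return s
E
python3 - <<'E'
from h import *
rim()
E
```

```text
-0.2 [0.092 0.172] 576; -0.18 [0.096 0.172] 389; -0.16 [0.114 0.173] 118; -0.14 [0.061 0.173] 133; -0.12 [0.057 0.171] 423; -0.1 [0.06  0.172] 850; 
TCP rx,ry,z -0.2011 0.0005 0.1509 [-0.04  0.75  0.01] 6.4
```

>>> send_rows(
  commands=[
    {"offset": [0, 0.005, 0], "spin": 0, "hand": 0},
    {"offset": [0.001, 0.01, 0], "spin": 0, "hand": 0},
    {"offset": [0.001, 0.015, 0], "spin": 0, "hand": 0},
  ],
)

```text
clock: 6.7
position: [0.5603, -0.1836, 0.1508]
tool_rot: [0.0, 0.73, 0.683, 0.0]
force: [0.6, -0.1, -0.5]
gripper_width: 0.0006
finger_force: 0.0
```

```bash
python3 -c "
from h import *
rim()"
```

```text
-0.2 [0.093 0.172] 530; -0.18 [0.095 0.172] 402; -0.16 [0.12  0.173] 111; -0.14 [0.061 0.172] 128; -0.12 [0.057 0.172] 423; -0.1 [0.061 0.172] 844; 
TCP rx,ry,z -0.1861 0.0006 0.1507 [-0.71  0.18 -0.48] 6.75
```

>>> send_rows(
  commands=[
    {"offset": [0, 0.005, 0], "spin": 0, "hand": 0},
    {"offset": [0.001, 0.01, 0], "spin": 0, "hand": 0},
    {"offset": [0.001, 0.014, 0], "spin": 0, "hand": 0},
  ],
)

```text
clock: 7.05
position: [0.5613, -0.1694, 0.1509]
tool_rot: [0.0, 0.73, 0.683, 0.0]
force: [0.2, 0.2, 0.4]
gripper_width: 0.0001
finger_force: 0.0
```

```bash
python3 -c "
from h import *
s=rim();t=vision.snapshot('top')
cv2.imwrite('pics/m3.png',np.hstack([cv2.resize(s['pixels'][100:200,220:360],(420,300)),cv2.resize(t['pixels'][140:260,280:440],(380,300))]))"
```

```text
-0.2 [0.092 0.172] 499; -0.18 [0.095 0.172] 393; -0.16 [0.116 0.173] 117; -0.14 [0.063 0.172] 129; -0.12 [0.058 0.172] 422; -0.1 [0.059 0.172] 841; 
TCP rx,ry,z -0.1721 0.0004 0.1508 [ 0.06  0.8  -0.23] 7.1
```

View pics/m3.png

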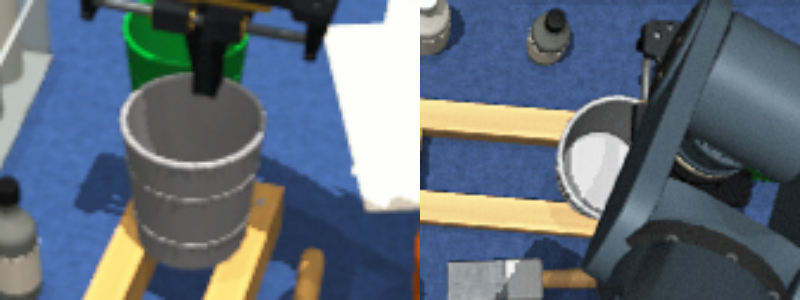

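Run:
```python
from h import *
s=rim();P=cloud(s);c=s["pixels"].astype(int)
d=P[...,:2]-O;rx=d@U;ry=d@np.array([-U[1],U[0]]);z=P[...,2]
m=(abs(ry)<.012)&(rx>-.19)&(rx<-.14)&(z>.13)&(z<.24)&(c.max(2)<70)
v,u=np.where(m)
for r in range(v.min(),v.max()+1):
    k=v==r
    if k.any(): print(r,u[k].mean().round(1),np.round([rx[m][k].mean(),z[m][k].mean()],3),k.sum(),end=" | ")
print(manip.grasp_offset, manip.get_state()["tool_rot"])
```

```text
-0.2 [0.093 0.172] 500; -0.18 [0.094 0.172] 389; -0.16 [0.117 0.172] 115; -0.14 [0.061 0.172] 140; -0.12 [0.058 0.172] 403; -0.1 [0.06  0.172] 855; 
TCP rx,ry,z -0.1729 0.0003 0.1508 [ 0.5  -1.08 -0.23] 7.2
108 285.0 [-0.162  0.238] 1 | 109 286.0 [-0.166  0.233] 3 | 110 285.5 [-0.163  0.232] 4 | 111 285.5 [-0.165  0.228] 4 | 112 285.5 [-0.166  0.225] 4 | 113 287.5 [-0.165  0.224] 8 | 114 288.0 [-0.164  0.222] 11 | 115 288.5 [-0.165  0.219] 10 | 116 288.5 [-0.163  0.218] 10 | 117 288.5 [-0.165  0.214] 10 | 118 288.5 [-0.164  0.212] 10 | 119 288.5 [-0.164  0.209] 10 | 120 289.0 [-0.165  0.206] 11 | 121 289.0 [-0.166  0.202] 11 | 122 289.0 [-0.166  0.199] 11 | 123 289.1 [-0.166  0.197] 9 | 124 289.5 [-0.167  0.193] 10 | 125 289.5 [-0.168  0.19 ] 10 | 126 289.0 [-0.166  0.188] 9 | 127 289.0 [-0.165  0.186] 9 | 128 289.0 [-0.165  0.183] 9 | 129 289.0 [-0.166  0.179] 9 | 130 288.5 [-0.164  0.177] 8 | 131 288.5 [-0.167  0.172] 8 | 132 290.0 [-0.181  0.159] 3 | 0.0187 [-1.38518436e-05  7.29817460e-01  6.83642065e-01 -3.35387656e-05]
```

The depth image puts the fingertips at z ≈ 0.172 while the state says 0.151. The true tip is about 21 mm higher than reported, so the fingers skimmed over the rim. I'll go back and lower by that amount.

>>> send_rows(
  commands=[
    {"offset": [0, 0, 0.02], "spin": 0, "hand": 0},
    {"offset": [-0.002, -0.025, 0.02], "spin": 0, "hand": 0},
    {"offset": [-0.003, -0.05, 0.01], "spin": 0, "hand": 0.5},
    {"offset": [-0.003, -0.05, -0.015], "spin": 0, "hand": 0.5},
    {"offset": [-0.003, -0.05, -0.027], "spin": 0, "hand": 0.5},
    {"offset": [-0.003, -0.05, -0.027], "spin": 0, "hand": 0.5},
  ],
)

```text
clock: 7.8
position: [0.5565, -0.2188, 0.1217]
tool_rot: [-0.003, 0.73, 0.683, -0.001]
force: [-1.3, 0.7, 0.1]
gripper_width: 0.0247
finger_force: 0.0
```

>>> send_rows(
  commands=[
    {"offset": [0.0005, 0.008, 0], "spin": 0, "hand": 0.5},
    {"offset": [0.001, 0.016, 0], "spin": 0, "hand": 0.5},
    {"offset": [0.0015, 0.024, 0], "spin": 0, "hand": 0.5},
    {"offset": [0.002, 0.03, 0], "spin": 0, "hand": 0.5},
    {"offset": [0.002, 0.036, 0], "spin": 0, "hand": 0.5},
    {"offset": [0.003, 0.042, 0], "spin": 0, "hand": 0.5},
  ],
)

```text
clock: 8.4
position: [0.562, -0.1777, 0.1246]
tool_rot: [0.001, 0.73, 0.684, 0.0]
force: [0.4, -2.1, 1.1]
gripper_width: 0.043
finger_force: 1.0
```

```bash
python3 -c "
from h import *
s=rim()"
```

```text
-0.2 [0.058 0.111] 6; -0.18 [0.079 0.181] 931; -0.16 [0.098 0.237] 337; -0.14 [0.061 0.177] 135; -0.12 [0.056 0.174] 242; -0.1 [0.059 0.17 ] 641; -0.08 [0.121 0.169] 259; 
TCP rx,ry,z -0.18 -0.0007 0.1244 [ 1.35 -0.22  1.13] 8.45
```

It's tipping: the rear rim is up 9 mm. I'll keep pushing, rising a little.

>>> send_rows(
  commands=[
    {"offset": [0.0005, 0.008, 0.003], "spin": 0, "hand": 0.5},
    {"offset": [0.001, 0.016, 0.006], "spin": 0, "hand": 0.5},
    {"offset": [0.0015, 0.024, 0.01], "spin": 0, "hand": 0.5},
    {"offset": [0.002, 0.032, 0.013], "spin": 0, "hand": 0.5},
    {"offset": [0.0025, 0.04, 0.016], "spin": 0, "hand": 0.5},
  ],
)

```text
clock: 8.95
position: [0.5631, -0.1365, 0.1399]
tool_rot: [-0.001, 0.73, 0.684, -0.0]
force: [0.3, 0.3, 0.0]
gripper_width: 0.0436
finger_force: 0.0
```

```bash
python3 -c "
from h import *
s=rim()"
```

```text
-0.18 [0.083 0.249] 108; -0.16 [0.073 0.144] 459; -0.14 [0.061 0.185] 563; -0.12 [0.058 0.25 ] 495; -0.1 [0.06  0.184] 231; -0.08 [0.073 0.172] 182; -0.06 [0.099 0.16 ] 148; -0.04 [0.125 0.151] 96; 
TCP rx,ry,z -0.1387 0.0007 0.1402 [0.27 0.52 0.47] 9.0
```

>>> send_rows(
  commands=[
    {"offset": [0.0005, 0.008, 0.003], "spin": 0, "hand": 0.5},
    {"offset": [0.001, 0.016, 0.006], "spin": 0, "hand": 0.5},
    {"offset": [0.0015, 0.024, 0.008], "spin": 0, "hand": 0.5},
    {"offset": [0.002, 0.032, 0.01], "spin": 0, "hand": 0.5},
    {"offset": [0.0025, 0.04, 0.01], "spin": 0, "hand": 0.5},
    {"offset": [0.003, 0.048, 0.01], "spin": 0, "hand": 0.5},
  ],
)

```text
clock: 9.6
position: [0.5667, -0.0891, 0.1499]
tool_rot: [-0.0, 0.73, 0.683, 0.0]
force: [0.4, 0.4, -0.5]
gripper_width: 0.0435
finger_force: 0.0
```

```bash
python3 -c "
from h import *
s=rim();t=vision.snapshot('top')
cv2.imwrite('pics/m4.png',np.hstack([cv2.resize(s['pixels'][100:300,180:380],(300,300)),cv2.resize(t['pixels'][130:260,200:440],(500,300))]))"
```

```text
-0.12 [0.097 0.13 ] 78; -0.1 [0.096 0.134] 178; -0.08 [0.056 0.138] 238; -0.06 [0.056 0.142] 295; -0.04 [0.056 0.146] 354; -0.02 [0.056 0.149] 411; -0.0 [0.056 0.151] 347; 
TCP rx,ry,z -0.091 0.0005 0.1498 [-1.1   0.5  -0.85] 9.65
```

Now lying on its side, top surface z 0.13 at the bottom end rising to 0.15 at the mouth (toward the stop). I'll go back behind the bottom and lower.

>>> send_rows(
  commands=[
    {"offset": [-0.003, -0.04, 0.01], "spin": 0, "hand": 0.5},
    {"offset": [-0.006, -0.08, 0.01], "spin": 0, "hand": 0.5},
    {"offset": [-0.007, -0.1, 0], "spin": 0, "hand": 0.5},
    {"offset": [-0.007, -0.1, -0.04], "spin": 0, "hand": 0.5},
    {"offset": [-0.007, -0.1, -0.068], "spin": 0, "hand": 0.5},
    {"offset": [-0.007, -0.1, -0.068], "spin": 0, "hand": 0.5},
  ],
)

```text
clock: 10.3
position: [0.5564, -0.1887, 0.078]
tool_rot: [-0.004, 0.73, 0.683, -0.001]
force: [-0.6, 0.4, -0.1]
gripper_width: 0.0434
finger_force: 0.0
```

View pics/m4.png

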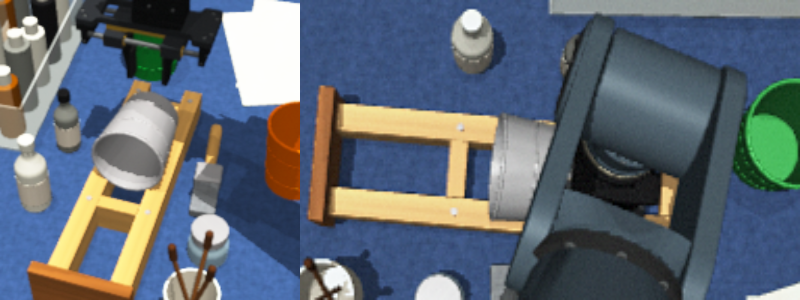

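```bash
python3 -c "
from h import *
s=rim();pail('top','top5')"
```

```text
-0.18 [0.18  0.212] 77; -0.12 [0.105 0.13 ] 84; -0.1 [0.095 0.135] 182; -0.08 [0.056 0.138] 234; -0.06 [0.056 0.142] 283; -0.04 [0.056 0.146] 356; -0.02 [0.057 0.149] 404; -0.0 [0.056 0.151] 356; 
TCP rx,ry,z -0.193 0.002 0.0801 [ 0.55 -0.32  1.53] 10.35
top 0.79 [321. 204.] rack pct1/50/99 [[-0.111, -0.05, 0.044], [-0.047, 0.004, 0.129], [0.014, 0.049, 0.149]] topmost at [0.004 0.069 0.554]
```

The pail lies mouth-on to the stop, with its mouth at (130,165) in the left half and clear of the bar. I'll push its bottom up to the bar.

>>> send_rows(
  commands=[
    {"offset": [0.002, 0.025, 0], "spin": 0, "hand": 0.5},
    {"offset": [0.003, 0.045, 0], "spin": 0, "hand": 0.5},
    {"offset": [0.004, 0.06, 0], "spin": 0, "hand": 0.5},
    {"offset": [0.005, 0.07, 0], "spin": 0, "hand": 0.5},
    {"offset": [0.005, 0.08, 0], "spin": 0, "hand": 0.5},
    {"offset": [0.006, 0.09, 0], "spin": 0, "hand": 0.5},
    {"offset": [0.007, 0.1, 0], "spin": 0, "hand": 0.5},
    {"offset": [0.007, 0.108, 0], "spin": 0, "hand": 0.5},
  ],
)

```text
clock: 11.25
position: [0.57, -0.0879, 0.0841]
tool_rot: [0.007, 0.728, 0.685, -0.002]
force: [-3.6, -31.5, 15.5]
gripper_width: 0.0433
finger_force: 15.2
```

```bash
python3 -c "
from h import *
s=rim();pail('top','top5')"
```

```text
-0.12 [0.194 0.221] 14; -0.1 [0.104 0.198] 11; -0.08 [0.098 0.199] 258; -0.06 [0.091 0.194] 259; -0.04 [0.056 0.14 ] 264; -0.02 [0.056 0.144] 342; -0.0 [0.057 0.147] 410; 0.02 [0.056 0.151] 492; 0.04 [0.055 0.117] 79; 
TCP rx,ry,z -0.0909 -0.0033 0.0846 [ -2.48 -17.3    9.33] 11.3
top 0.81 [294. 202.] rack pct1/50/99 [[-0.036, -0.049, 0.044], [0.007, 0.002, 0.135], [0.046, 0.052, 0.15]] topmost at [0.01  0.021 0.309]
```

The rim has caught on the bar, but friction at the fingertip is pinning the bottom down. I'll follow the tipping arc instead, rising faster than I advance.

>>> send_rows(
  commands=[
    {"offset": [0, -0.003, 0.003], "spin": 0, "hand": 0.5},
    {"offset": [0, 0.001, 0.008], "spin": 0, "hand": 0.5},
    {"offset": [0, 0.006, 0.016], "spin": 0, "hand": 0.5},
    {"offset": [0.001, 0.012, 0.024], "spin": 0, "hand": 0.5},
    {"offset": [0.001, 0.018, 0.031], "spin": 0, "hand": 0.5},
    {"offset": [0.002, 0.025, 0.037], "spin": 0, "hand": 0.5},
  ],
)

```text
clock: 12.0
position: [0.5713, -0.0612, 0.1213]
tool_rot: [0.005, 0.729, 0.684, -0.001]
force: [-1.5, -14.0, 10.4]
gripper_width: 0.0438
finger_force: 8.0
```

```bash
python3 -c "
from h import *
s=rim();pail('top','top5')"
```

```text
-0.1 [0.23  0.234] 6; -0.06 [0.125 0.171] 160; -0.04 [0.125 0.233] 433; -0.02 [0.12  0.162] 339; -0.0 [0.056 0.158] 536; 0.02 [0.056 0.155] 596; 0.04 [0.058 0.152] 541; 0.06 [0.117 0.15 ] 178; 
TCP rx,ry,z -0.0632 -0.0029 0.1224 [ -1.84 -10.47  10.06] 12.05
top 0.97 [284. 199.] rack pct1/50/99 [[-0.031, -0.048, 0.106], [0.035, 0.003, 0.145], [0.067, 0.052, 0.163]] topmost at [-0.027  0.007  0.188]
```

>>> send_rows(
  commands=[
    {"offset": [0, 0.005, 0.008], "spin": 0, "hand": 0.5},
    {"offset": [0.001, 0.012, 0.014], "spin": 0, "hand": 0.5},
    {"offset": [0.001, 0.02, 0.02], "spin": 0, "hand": 0.5},
    {"offset": [0.002, 0.029, 0.026], "spin": 0, "hand": 0.5},
    {"offset": [0.003, 0.039, 0.03], "spin": 0, "hand": 0.5},
  ],
)

```text
clock: 12.65
position: [0.5739, -0.0197, 0.1513]
tool_rot: [0.003, 0.73, 0.684, 0.0]
force: [-1.0, -7.3, 13.7]
gripper_width: 0.0434
finger_force: 6.7
```

```bash
python3 -c "
from h import *
s=rim();pail('top','top5')"
```

```text
-0.04 [0.151 0.234] 9; -0.02 [0.146 0.191] 140; -0.0 [0.139 0.191] 470; 0.02 [0.128 0.18 ] 499; 0.04 [0.062 0.168] 552; 0.06 [0.099 0.156] 541; 0.08 [0.109 0.144] 455; 0.1 [0.129 0.137] 35; 
TCP rx,ry,z -0.021 -0.0026 0.1522 [-1.42 -6.04 12.76] 12.7
top 0.86 [265. 197.] rack pct1/50/99 [[0.017, -0.048, 0.106], [0.077, 0.004, 0.139], [0.1, 0.046, 0.182]] topmost at [0.02  0.009 0.209]
top 0.66 [246. 213.] rack pct1/50/99 [[-0.212, -0.06, 0.042], [0.141, 0.022, 0.05], [0.215, 0.065, 0.088]] topmost at [0.207 0.001 0.089]
```

>>> send_rows(
  commands=[
    {"offset": [0, 0.008, 0.006], "spin": 0, "hand": 0.5},
    {"offset": [0.001, 0.018, 0.009], "spin": 0, "hand": 0.5},
    {"offset": [0.001, 0.028, 0.01], "spin": 0, "hand": 0.5},
    {"offset": [0.002, 0.036, 0.01], "spin": 0, "hand": 0.5},
  ],
)

```text
clock: 13.2
position: [0.5766, 0.018, 0.1626]
tool_rot: [0.003, 0.73, 0.684, 0.002]
force: [-2.6, -3.0, 23.5]
gripper_width: 0.0434
finger_force: 10.7
```

```bash
python3 -c "
from h import *
s=rim();pail('top','top5')"
```

```text
-0.02 [0.153 0.167] 41; -0.0 [0.161 0.188] 74; 0.02 [0.144 0.197] 265; 0.04 [0.127 0.198] 647; 0.06 [0.105 0.178] 698; 0.08 [0.094 0.157] 690; 0.1 [0.101 0.135] 514; 0.12 [0.11  0.116] 36; 
TCP rx,ry,z 0.0166 -0.0026 0.1629 [-0.45 -2.67 19.6 ] 13.25
top 0.59 [264. 206.] rack pct1/50/99 [[0.058, -0.015, 0.129], [0.073, 0.018, 0.158], [0.088, 0.041, 0.177]] topmost at [ 0.063 -0.001  0.176]
```

>>> send_rows(
  commands=[
    {"offset": [0, -0.002, 0.006], "spin": 0, "hand": 0.5},
    {"offset": [0, 0.004, 0.01], "spin": 0, "hand": 0.5},
    {"offset": [0.001, 0.012, 0.011], "spin": 0, "hand": 0.5},
    {"offset": [0.001, 0.022, 0.012], "spin": 0, "hand": 0.5},
  ],
)

```text
clock: 13.75
position: [0.5739, 0.0414, 0.1701]
tool_rot: [-0.001, 0.73, 0.683, -0.0]
force: [-0.1, 0.6, 0.0]
gripper_width: 0.0437
finger_force: 0.0
```

```bash
python3 -c "
from h import *
s=rim();pail('top','top5')
cv2.imwrite('pics/m5.png',cv2.resize(s['pixels'][80:320,180:380],(500,600)))"
```

```text
-0.02 [0.157 0.164] 19; -0.0 [0.165 0.176] 77; 0.02 [0.153 0.194] 143; 0.04 [0.131 0.198] 368; 0.06 [0.11  0.198] 794; 0.08 [0.088 0.17 ] 801; 0.1 [0.093 0.142] 677; 0.12 [0.098 0.116] 188; 
TCP rx,ry,z 0.0401 0.0019 0.1702 [0.79 1.24 0.61] 13.8
top 0.55 [252. 206.] rack pct1/50/99 [[-0.005, -0.016, 0.092], [0.104, 0.019, 0.128], [0.124, 0.046, 0.162]] topmost at [0.001 0.003 0.189]
```

View pics/m5.png

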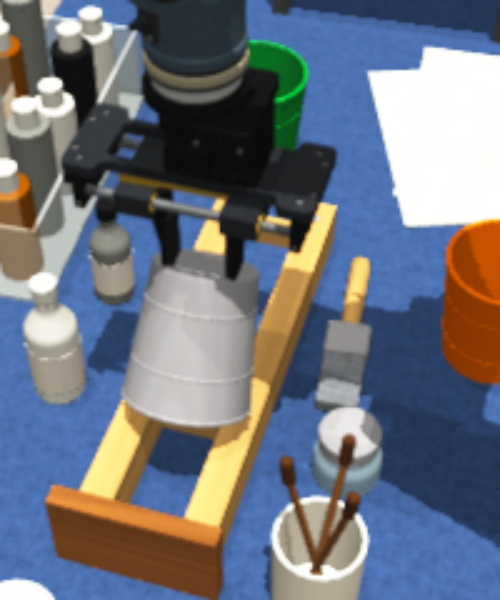

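The pail is tipped over the bar, with its bottom up at (205,270) and the rim over the rails at (190,410). The fingers carry no load, so I'll wait to let it fall.

>>> send_rows(
  commands=[
    {"offset": [0, 0.0, 0.0], "spin": 0, "hand": 0.5},
    {"offset": [0, 0.0, 0.0], "spin": 0, "hand": 0.5},
    {"offset": [0, 0.0, 0.0], "spin": 0, "hand": 0.5},
    {"offset": [0, 0.0, 0.0], "spin": 0, "hand": 0.5},
  ],
)

```text
clock: 14.3
position: [0.5747, 0.0399, 0.1708]
tool_rot: [-0.0, 0.73, 0.683, -0.0]
force: [0.4, -0.5, 0.6]
gripper_width: 0.0437
finger_force: 0.0
```

```bash
python3 -c "
from h import *
s=rim();pail('side','s6')"
```

```text
0.02 [0.169 0.172] 22; 0.04 [0.17  0.175] 214; 0.06 [0.135 0.177] 320; 0.08 [0.069 0.179] 518; 0.1 [0.065 0.18 ] 874; 0.12 [0.064 0.174] 1234; 0.14 [0.062 0.082] 77; 
TCP rx,ry,z 0.037 0.0008 0.1708 [ 0.38 -0.4  -0.07] 14.35
side 0.9 [255. 232.] rack pct1/50/99 [[0.044, -0.045, 0.057], [0.117, 0.009, 0.146], [0.143, 0.051, 0.176]] topmost at [ 0.109 -0.009  0.177]
```

>>> send_rows(
  commands=[
    {"offset": [0, -0.01, 0.02], "spin": 0, "hand": 0.5},
    {"offset": [-0.002, -0.04, 0.02], "spin": 0, "hand": 0.5},
    {"offset": [-0.003, -0.06, 0.02], "spin": 0, "hand": 0.5},
  ],
)

```text
clock: 14.75
position: [0.5721, -0.021, 0.1916]
tool_rot: [0.001, 0.73, 0.684, 0.0]
force: [0.2, 0.0, 0.0]
gripper_width: 0.0434
finger_force: 0.0
```

```bash
python3 -c "
from h import *
s=rim();pail('side','s6');pail('top','t6')
cv2.imwrite('pics/m6.png',cv2.resize(s['pixels'][130:320,180:340],(480,570)))"
```

```text
0.04 [0.169 0.174] 112; 0.06 [0.156 0.174] 297; 0.08 [0.067 0.174] 487; 0.1 [0.06  0.174] 689; 0.12 [0.059 0.172] 1389; 0.14 [0.056 0.103] 164; 
TCP rx,ry,z -0.0269 -0.0009 0.1913 [ 0.25 -2.02 -0.63] 14.8
side 0.67 [256. 232.] rack pct1/50/99 [[0.051, -0.044, 0.054], [0.12, 0.009, 0.146], [0.143, 0.051, 0.174]] topmost at [0.101 0.002 0.174]
top 0.98 [256. 196.] rack pct1/50/99 [[0.061, -0.041, 0.057], [0.096, 0.006, 0.17], [0.132, 0.053, 0.174]] topmost at [0.077 0.011 0.259]
```

View pics/m6.png

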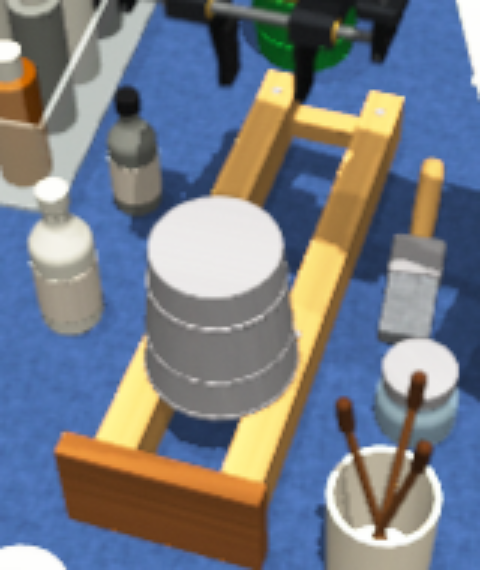

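The pail is mouth-down and level, bottom disc at (215,245), short of the stop by about 55 mm. I'll lower behind it and push along the rails.

>>> send_rows(
  commands=[
    {"offset": [-0.004, 0, -0.03], "spin": 0, "hand": 0.35},
    {"offset": [-0.004, 0, -0.06], "spin": 0, "hand": 0.35},
    {"offset": [-0.004, 0, -0.082], "spin": 0, "hand": 0.35},
    {"offset": [-0.003, 0.012, -0.082], "spin": 0, "hand": 0.35},
    {"offset": [-0.002, 0.024, -0.082], "spin": 0, "hand": 0.35},
    {"offset": [-0.002, 0.034, -0.082], "spin": 0, "hand": 0.35},
  ],
)

```text
clock: 15.6
position: [0.5709, 0.016, 0.1101]
tool_rot: [0.001, 0.73, 0.684, 0.001]
force: [0.1, 0.7, 0.3]
gripper_width: 0.0309
finger_force: 0.0
```

```bash
cat >> h.py <<'E'
def disc():
    from scipy.optimize import least_squares
    for n in("side","top"):
        s=vision.snapshot(n);P=cloud(s).reshape(-1,3);c=s["pixels"].reshape(-1,3).astype(int)
        d=P[:,:2]-O;R=np.c_[d@U,d@np.array([-U[1],U[0]]),P[:,2]]
        t=R[(abs(R[:,1])<.07)&(R[:,0]>.03)&(R[:,0]<.21)&(abs(R[:,2]-.171)<.02)&(c.min(1)>120)]
        if len(t)<60: print(n,"few",len(t)); continue
        t=t[abs(t[:,2]-np.median(t[:,2]))<.006]
        A=np.c_[t[:,:2]-t[:,:2].mean(0),np.ones(len(t))];k=np.linalg.lstsq(A,t[:,2],rcond=None)[0]
        c0,w,a=cv2.minAreaRect((t[:,:2]*1000).astype(np.float32))
        print(n,"disc centre",np.round(c0,1),np.round(w,1),"z",k[2].round(4),"slope",k[:2].round(3),len(t),"max rx,ry",np.percentile(t,[1,99],axis=0)[:,:2].round(3).tolist())
E
python3 -c "
from h import *
rim();disc()"
```

```text
-0.02 [0.215 0.246] 27; -0.0 [0.182 0.235] 7; 0.02 [0.199 0.245] 42; 0.04 [0.169 0.224] 230; 0.06 [0.134 0.174] 300; 0.08 [0.067 0.174] 485; 0.1 [0.06  0.174] 693; 0.12 [0.058 0.172] 1400; 0.14 [0.056 0.109] 164; 
TCP rx,ry,z 0.0142 0.0034 0.1103 [-0.66  1.65  0.02] 15.65
side disc centre [90.5 -1.5] [88.5 86.9] z 0.1714 slope [-0.009 -0.003] 1242 max rx,ry [[0.049, -0.042], [0.133, 0.041]]
top disc centre [97.4  8.3] [64.6 86.5] z 0.1698 slope [-0.008 -0.005] 455 max rx,ry [[0.056, -0.037], [0.132, 0.036]]
```

>>> send_rows(
  commands=[
    {"offset": [0.004, 0.009, 0], "spin": 0, "hand": 0.35},
    {"offset": [0.005, 0.017, 0], "spin": 0, "hand": 0.35},
    {"offset": [0.005, 0.023, 0], "spin": 0, "hand": 0.35},
    {"offset": [0.006, 0.029, 0], "spin": 0, "hand": 0.35},
    {"offset": [0.006, 0.034, 0], "spin": 0, "hand": 0.35},
  ],
)

```text
clock: 16.25
position: [0.5757, 0.0479, 0.109]
tool_rot: [0.0, 0.73, 0.684, -0.001]
force: [-0.6, -3.3, 2.3]
gripper_width: 0.0306
finger_force: 1.7
```

```bash
python3 -c "
from h import *
rim();disc()"
```

```text
-0.0 [0.215 0.243] 22; 0.02 [0.171 0.246] 9; 0.04 [0.168 0.216] 28; 0.06 [0.17  0.225] 413; 0.08 [0.072 0.175] 424; 0.1 [0.062 0.173] 593; 0.12 [0.059 0.173] 981; 0.14 [0.056 0.169] 918; 
TCP rx,ry,z 0.0458 0.0003 0.1091 [-0.54 -1.86  1.76] 16.3
side disc centre [101.   -1.8] [85.7 86.5] z 0.1715 slope [-0.013 -0.005] 1211 max rx,ry [[0.061, -0.043], [0.142, 0.039]]
top disc centre [103.1  17.5] [37.6 26.1] z 0.1701 slope [-0.034  0.013] 169 max rx,ry [[0.092, 0.0], [0.115, 0.036]]
```

It's sliding without tipping. Centre is at 0.100; I'll keep pushing.

>>> send_rows(
  commands=[
    {"offset": [0.0005, 0.006, 0], "spin": 0, "hand": 0.35},
    {"offset": [0.001, 0.012, 0], "spin": 0, "hand": 0.35},
    {"offset": [0.001, 0.018, 0], "spin": 0, "hand": 0.35},
    {"offset": [0.002, 0.024, 0], "spin": 0, "hand": 0.35},
    {"offset": [0.002, 0.03, 0], "spin": 0, "hand": 0.35},
    {"offset": [0.002, 0.035, 0], "spin": 0, "hand": 0.35},
  ],
)

```text
clock: 17.0
position: [0.5779, 0.0838, 0.1089]
tool_rot: [0.0, 0.73, 0.684, 0.0]
force: [0.4, -4.0, 1.1]
gripper_width: 0.0301
finger_force: 1.8
```

```bash
python3 -c "
from h import *
rim();disc()"
```

```text
0.04 [0.213 0.246] 27; 0.08 [0.169 0.224] 72; 0.1 [0.169 0.224] 474; 0.12 [0.068 0.174] 488; 0.14 [0.06  0.174] 684; 0.16 [0.059 0.173] 1250; 0.18 [0.059 0.145] 483; 
TCP rx,ry,z 0.0818 0.0007 0.1089 [ 0.13 -2.14  1.77] 17.05
side disc centre [137.   -2.8] [87.9 84.2] z 0.1714 slope [-0.012 -0.003] 1342 max rx,ry [[0.097, -0.042], [0.178, 0.039]]
top disc centre [144.6  22.2] [28.3 37.8] z 0.1697 slope [-0.01   0.013] 192 max rx,ry [[0.131, 0.003], [0.158, 0.04]]
```

>>> send_rows(
  commands=[
    {"offset": [0, 0.003, 0], "spin": 0, "hand": 0.35},
    {"offset": [0, 0.005, 0], "spin": 0, "hand": 0.35},
    {"offset": [0.0005, 0.007, 0], "spin": 0, "hand": 0.35},
    {"offset": [0.0005, 0.008, 0], "spin": 0, "hand": 0.35},
    {"offset": [0.0005, 0.009, 0], "spin": 0, "hand": 0.35},
  ],
)

```text
clock: 17.65
position: [0.5781, 0.0921, 0.1088]
tool_rot: [0.0, 0.73, 0.683, -0.0]
force: [0.1, -3.7, 1.3]
gripper_width: 0.0306
finger_force: 1.7
```

```bash
python3 -c "
from h import *
rim();disc()"
```

```text
0.04 [0.216 0.242] 14; 0.06 [0.161 0.245] 13; 0.1 [0.17  0.234] 344; 0.12 [0.093 0.219] 474; 0.14 [0.063 0.174] 597; 0.16 [0.058 0.174] 899; 0.18 [0.066 0.172] 1053; 
TCP rx,ry,z 0.0895 0.0008 0.1089 [-0.39 -3.37  2.6 ] 17.7
side disc centre [144.4  -2.5] [87.8 84.9] z 0.1715 slope [-0.01  -0.004] 1356 max rx,ry [[0.105, -0.043], [0.186, 0.04]]
top disc centre [153.1  23. ] [33.3 37.6] z 0.17 slope [-0.025 -0.027] 198 max rx,ry [[0.14, 0.004], [0.167, 0.04]]
```

>>> send_rows(
  commands=[
    {"offset": [0, 0.0015, 0], "spin": 0, "hand": 0.35},
    {"offset": [0, 0.003, 0], "spin": 0, "hand": 0.35},
  ],
)

```text
clock: 18.0
position: [0.5783, 0.0952, 0.1089]
tool_rot: [0.0, 0.73, 0.683, 0.0]
force: [0.5, -2.8, 2.5]
gripper_width: 0.0304
finger_force: 1.7
```

>>> send_rows(
  commands=[
    {"offset": [0, 0.0015, 0], "spin": 0, "hand": 0.35},
    {"offset": [0, 0.0025, 0], "spin": 0, "hand": 0.35},
  ],
)

```text
clock: 18.2
position: [0.5786, 0.0967, 0.1094]
tool_rot: [0.001, 0.73, 0.684, -0.0]
force: [-1.1, -8.3, 5.6]
gripper_width: 0.0306
finger_force: 3.9
```

```bash
python3 -c "
from h import *
rim();disc()"
```

```text
0.06 [0.216 0.244] 28; 0.1 [0.17  0.244] 174; 0.12 [0.105 0.22 ] 531; 0.14 [0.066 0.174] 581; 0.16 [0.06  0.174] 801; 0.18 [0.068 0.173] 1217; 
TCP rx,ry,z 0.0939 0.0005 0.1095 [-0.65 -6.59  5.3 ] 18.25
side disc centre [149.2  -2.6] [87.6 84.8] z 0.1717 slope [-0.019 -0.004] 1380 max rx,ry [[0.109, -0.043], [0.19, 0.039]]
top disc centre [158.5  23.2] [35.  37.4] z 0.1701 slope [-0.013 -0.004] 204 max rx,ry [[0.144, 0.004], [0.174, 0.041]]
```

Force has risen to 8 N: it's against the stop. I'll back off and retreat.

>>> send_rows(
  commands=[
    {"offset": [0, -0.01, 0], "spin": 0, "hand": 0.35},
    {"offset": [-0.002, -0.04, 0], "spin": 0, "hand": 0.35},
    {"offset": [-0.005, -0.08, 0.02], "spin": 0, "hand": 0.35},
    {"offset": [-0.006, -0.1, 0.06], "spin": 0, "hand": 0.35},
    {"offset": [-0.008, -0.13, 0.1], "spin": 0, "hand": 0.35},
    {"offset": [-0.01, -0.17, 0.12], "spin": 0, "hand": 0.35},
    {"offset": [-0.01, -0.18, 0.12], "spin": 0, "hand": 0.35},
    {"offset": [-0.01, -0.18, 0.12], "spin": 0, "hand": 0.35},
  ],
)

```text
clock: 19.15
position: [0.568, -0.0832, 0.2286]
tool_rot: [-0.0, 0.731, 0.682, 0.001]
force: [-0.8, 0.1, 0.5]
gripper_width: 0.0306
finger_force: 0.0
```

```bash
python3 -c "
from h import *
disc();s=vision.snapshot('side');t=vision.snapshot('top')
cv2.imwrite('pics/m7.png',np.hstack([cv2.resize(s['pixels'][130:330,170:370],(400,400)),cv2.resize(t['pixels'][130:290,180:340],(400,400))]))
for n,q in(('side',s),('top',t)):
  P=cloud(q)
  for b in('bottle_a','jar','mug','brush','tin'):
    for r in vision.outline_of(b,q)[:2]:
      x=P[r['mask']];print(n,b,np.round(np.nanmedian(x,0),3),end=' ')"
```

```text
side disc centre [146.3  -2.1] [88.4 86.8] z 0.1715 slope [-0.005  0.001] 1389 max rx,ry [[0.105, -0.043], [0.189, 0.039]]
top disc centre [144.6  -0.3] [85.4 86.1] z 0.1698 slope [ 0.001 -0.002] 1256 max rx,ry [[0.105, -0.041], [0.186, 0.04]]
side bottle_a [0.706 0.056 0.079] side bottle_a [ 0.696 -0.072  0.066] side jar [0.437 0.09  0.059] side jar [0.575 0.175 0.157] side mug [0.441 0.208 0.071] side brush [ 0.463 -0.047  0.019] side tin [0.638 0.33  0.084] top bottle_a [0.702 0.042 0.093] top bottle_a [0.438 0.075 0.059] top jar [0.438 0.075 0.059] top mug [0.443 0.208 0.054] top tin [0.639 0.307 0.083] top tin [0.575 0.14  0.169]
```

View pics/m7.png

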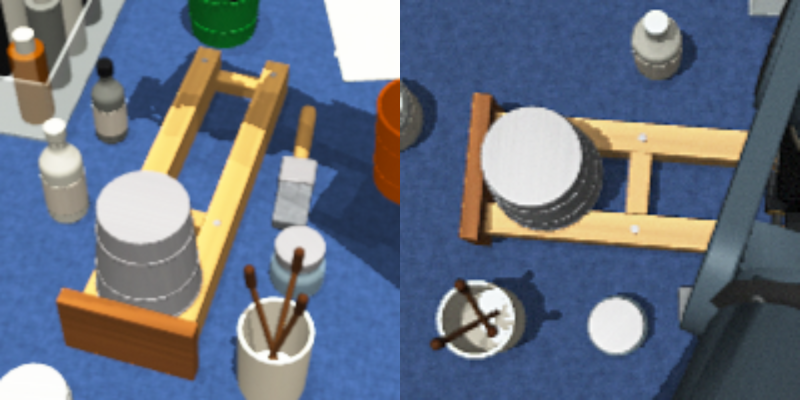

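The pail stands mouth-down and level with its rim at the stop. The disc is at (143,205) in the side half and (532,157) in the top half. Its centre is at rack x ≈ 0.145, the bystanders haven't moved and the robot is clear. I'll hand it in.

```bash
python3 -c "
from bench import ticket
print(ticket.finish_job())"
```

```text
the job is handed in; nothing more can be done
None
```

I turned the pail over onto both rails, slid it up against the end stop, let go and handed the job in; my last measurement puts it within tolerance and the bystanders where they started, but the hand-in gave no verdict.

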